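Seal the coffee-pod canisters and pull out the one with the worn lid

ROBOT

A 6-joint arm with a two-finger parallel gripper is mounted at the origin on a cart in front of the work surface, level with it; the furniture and walls round the work are solid. World frame = base frame: x ahead of the robot, y to its left, z up, the work surface at z = 0. Lengths are in mm, angles in rad, forces in N, time in s.
With the tool pointing down it reaches from about 350 to 875 mm from the base axis. Payload 4.2 kg.
Tool frame: the origin (TCP) lies midway between the tips of the shut fingers; the grasp point (between the pads) lies 19 mm behind it; z points along the fingers, y is the line along which they close (so a half turn about z gives the same grasp; the last joint's range is limited). The gripper opens to 85 mm and grips with 20 to 120 N. Pads are 22 mm wide; open, the fingers measure 114 mm over their backs; the gripper's body (76 mm by 85 mm) begins 54 mm behind the grasp point. The pads swing forward as they close: fully open they stand 13 mm farther back than shut.
Start: joints at [1.595, 0.385, 0.008, 0, -1.194, -0.259], TCP at [145.374, 607.837, 231.312] pointing down, gripper open.
Joint ranges: [-3.14, 3.14], [-1.21, 2.06], [-1.07, 1.41], [-3.16, 2.05], [-2.99, -0.16], [-3.1, 3.1]. Speed limits (rad/s): [2.79, 2.79, 3.14, 3.14, 3.14, 3.14].

INTERFACE

Orientations are given as a unit quaternion [x, y, z, w].
In Python, from bench import read_state, get_image, job_done gives the robot as it stands.
- The arm moves only by the shell command python3 -m jog 'ROWS'. ROWS is JSON, a list of rows, each a list of 3 entries, a list of its own where there are three numbers: the shift along the world's x, y, z scaled (see below), then the turn, a rotation vector about the world's x, y, z scaled (see below), then the gripper's target within -1 to 1 (shut at 1, half-way at 0, fully open at -1). In form: [[[x, y, z], [wx, wy, wz], claw], ...]. A call has 1 to 20 rows; each row is the pose to reach, as a shift and turn from the pose commanded when the call began; what a row does not reach only later rows make up. The controller multiplies each number of a shift by 10 cm and each number of a turn by 120 degrees. A row lasts 1/10 s, in which the tool goes at most 50 mm and 8.59 degrees, less where a joint would pass 70% of its speed; a pose out of reach is approached as far as the arm can. A call with a number of a shift or a turn outside -1 to 1 is refused whole. A call with a gripper value outside its range is refused whole. The fingers move at their own pace and stop on an object; the grip force is fixed at half the most. Time passes only in rows, so rows that repeat a pose let the fingers close. It gives the time, the measured TCP pose, the force, the opening and the grip force at its end, in the units of the state.
- read_state(): the state, without advancing time (a new reading comes with each control period).
- get_image(name): name is "scene" or "top" or "wrist"; returns a dict with "frame" (480x640x3 uint8, red, green, blue), "range_z" (480x640 float32, mm along the optical axis (not along the pixel's ray), 0 where there is no reading), "fx", "fy", "cx", "cy" (pixels), "R" (3x3) and "t" (3): a world point X has camera coordinates R X + t. Camera axes: x right, y down, z forward; pixel columns grow to the right and rows downward; lengths in mm; the calibration is good to about 2 mm. A picture is of the moment at which its call begins.
- job_done(): hands the job in; it is judged then, once.
The state is a dict: "clock": time; "joints": joint angles; "joint_vel": joint speeds; "joint_efforts": joint torques, N m; "position": TCP position; "ee_rot": TCP orientation; "contact_force": force on the tool from outside, world axes, zero at the start; "wrist_torque": the same for the moment, N m; "gripper_width": finger opening in mm; "grasp_force": force on a finger pad.
Only numpy, scipy, OpenCV 4.12 (cv2) and the standard library are available. Lean on these libraries where they do the work, as an engineer would, in place of code of your own. Each camera call takes 0.05 s, during which the arm holds its last target. There are 200 camera calls.

TASK

Seal the pod canisters: press their lid buttons with feel and gently, never harder than about 20 N, until each snaps over and locks down, and leave the sealed canisters where they stand. One of the three has a worn lid, which only shows in the pressing: its button stays soft and must not be forced down, or it sinks into the lid and jams; let it come back up, and set that canister upright and gently on the empty cork coaster that lies by itself near the sink. Do not disturb the honey jar, the espresso cup and the teaspoon.

Things in the scene. Friction and masses are not known exactly. Their poses are not given: they have to be found in the camera images.
- canister_1: Loose clear square canister, 60 x 60 mm, 108 mm high to the lid's face, 0.27 to 0.43 kg, two coffee pods inside, dark grey lid fixed on it. Origin: centre of its underside, z up, sides parallel to x and y. Grip it across two opposite sides, on clear wall or lid. The three canisters look alike and stand in a loose row; one, in a different place each time, has a worn lid.
- canister_2: As canister_1.
- canister_3: As canister_1.
- top_1 (a point): Centre of the top of canister_1's button, a white disc of 39 mm with a steel inlay in the middle of the lid: 10.5 mm above the lid's face when up, 1 mm when locked. It goes straight down. A sound button pushes back about 1.7 N per mm from the first touch (5 N at 3 mm), up to 7 to 10 N at 4 to 6.5 mm; there the push-back breaks away at once and it drops by itself to its hard stop at 9.5 mm and stays.
- top_2 (a point): As top_1, on canister_2.
- top_3 (a point): As top_1, on canister_3.
- cap_1: Cap of canister_1's button, the part that is pressed; origin at the centre of its top. If the lid is the worn one (any of the three may be), the button is soft: its push-back never passes 2.5 N and fades; it comes back up if let go before 4.5 mm of travel; pushed on, it gives way at 5 to 6 mm, falls through to 2 mm below the lid's face and jams.
- cap_2: As cap_1, on canister_2.
- cap_3: As cap_1, on canister_3.
- coaster: Round cork coaster, 96 mm across and 9 mm thick, fixed to the worktop, empty, to the left of the canisters. Origin: centre of its underside, z up.
- honey_jar: Loose honey jar with red lid, 61 mm across and 85 mm high. Bystander. Origin: centre of its underside.
- espresso_cup: Loose small striped espresso cup, 60 x 83 x 49 mm. Bystander. Origin: centre of its underside.
- teaspoon: Loose steel teaspoon lying along its x axis, 130 x 26 x 11 mm. Bystander. Origin: centre of its underside.

How it is judged:
By the outcome, as a careful person would: the job done as asked, in the order asked, and still so for the second after the job is handed in, with the robot touching nothing.
It also fails if it takes over 72 s, if anything falls off the work surface, if the arm or the gripper's body presses on something with over 40 N, if the wrist force passes 120 N, or if a joint passes its speed limit or range.

## Working session

There is one attempt and no reset: what is moved stays moved. The work goes in short steps, Python scripts to look and compute and a shell command to move; the robot and the scene stay as the last step left them, time stands still between calls to the robot, and variables do not carry over. Pictures are saved under pics/ and viewed, at most 10 in all, crops included, and the job is handed in when it is done.

```bash
mkdir -p pics
python3 - <<'E'
from bench import *
import cv2,numpy as np
for n in("scene","top"):
    i=get_image(n);cv2.imwrite(f"pics/{n}0.png",i["frame"][:,:,::-1]);np.savez(f"/tmp/{n}0.npz",**i)
    print(n,i["fx"],np.round(-i["R"].T@i["t"]),np.round(i["R"],2).tolist())
s=read_state();print({k:np.round(v,3).tolist() for k,v in s.items()})
E
```

```text
scene 456.5036631122092 [ -20. -636.  703.] [[0.75, -0.66, 0.0], [-0.38, -0.45, -0.81], [0.53, 0.61, -0.59]]
top 484.451643382604 [ 295.   -2. 1337.] [[-0.01, -1.0, 0.01], [-0.98, 0.01, -0.18], [0.18, -0.01, -0.98]]
{'clock': 0.1, 'joints': [1.595, 0.385, 0.007, -0.0, -1.194, -0.259], 'joint_vel': [-0.0, -0.001, 0.003, 0.004, 0.0, -0.001], 'joint_efforts': [0.001, -39.332, 18.893, 4.198, -0.003, 0.0], 'position': [145.271, 607.348, 230.328], 'ee_rot': [0.993, -0.117, -0.0, 0.001], 'contact_force': [-0.286, 0.297, 0.547], 'wrist_torque': [-0.023, 0.001, 0.008], 'grasp_force': 0.0, 'gripper_width': 85.415}
```

View pics/top0.png

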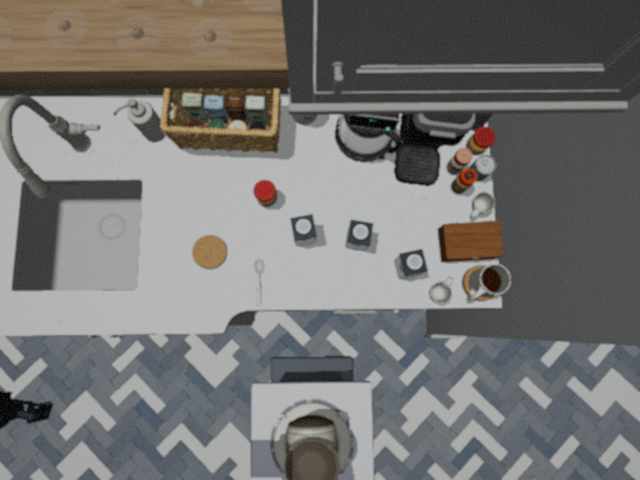

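View pics/scene0.png

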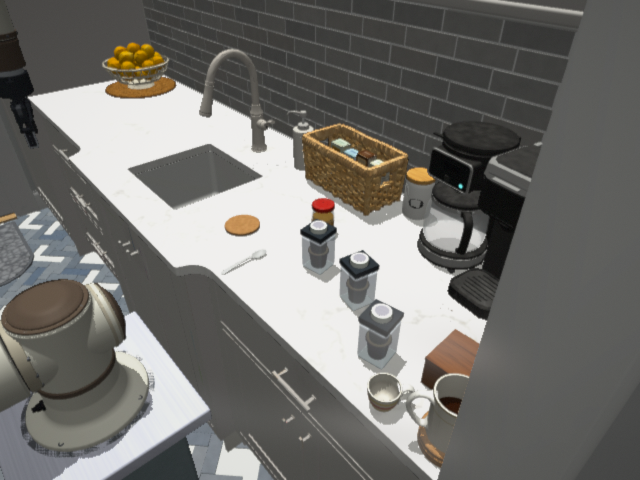

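The top view shows buttons at about (304,227), (360,233) and (414,262), the coaster at (210,252), honey at (265,193), the spoon at (259,282) and the cup at (440,292). In the scene view the three canisters run in a row from the honey jar to the cup.

```bash
cat > h.py <<'E'
import numpy as np,cv2
def at(i,u,v,z=None):
    R,t=i["R"],i["t"];d=np.array([(u-i["cx"])/i["fx"],(v-i["cy"])/i["fy"],1.])
    c=-R.T@t;w=R.T@d
    if z is None:
        return c+w*np.median(i["range_z"][int(v)-1:int(v)+2,int(u)-1:int(u)+2])
    return c+w*(z-c[2])/w[2]
E
python3 - <<'E'
from h import *
i=np.load("/tmp/top0.npz")
for n,u,v,z in(("A",304,227,118.5),("B",360,233,118.5),("C",414,262,118.5),("coast",210,252,9),("honey",265,190,85),("cup",440,292,49),("spoon",259,267,8),("spoonend",259,304,5)):
    print(n,at(i,u,v).round(),at(i,u,v,z).round())
f=i["frame"][160:310,190:450,::-1]
cv2.imwrite("pics/crop.png",cv2.resize(f,(780,450),interpolation=cv2.INTER_CUBIC))
E
```

```text
A [549.  15. 120.] [549.  15. 118.]
B [ 532. -129.  119.] [ 532. -129.  118.]
C [ 455. -264.  117.] [ 455. -264.  118.]
coast [504. 277.   8.] [504. 277.   9.]
honey [658. 119.  85.] [658. 119.  85.]
cup [ 386. -355.    9.] [ 383. -344.   49.]
spoon [462. 142.   1.] [461. 141.   8.]
spoonend [360. 141.   3.] [360. 141.   5.]
```

View pics/crop.png

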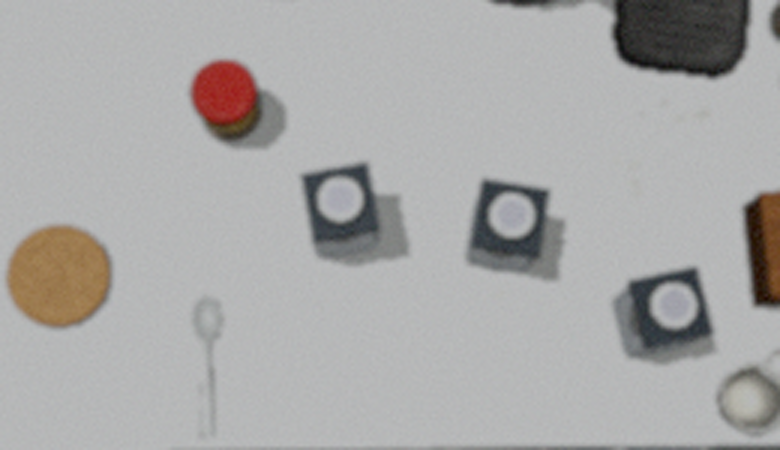

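The crop confirms the positions. Canister yaws are about +10.6° (A, left), -9.6° (B) and +13° (C). I'll shut the gripper and travel high to A.

```bash
J="python3 -m jog"
python3 -m jog '[[[0.2,-0.3,0],[0,0,0],1],[[0.45,-0.65,0],[0,0,0],1],[[0.67,-0.98,0],[0,0,0],1]]'
for k in 1 2 3 4; do python3 -m jog '[[[0.22,-0.33,0],[0,0,0],1],[[0.45,-0.65,0],[0,0,0],1],[[0.67,-0.98,0],[0,0,0],1]]' >/dev/null; done
python3 -m jog '[[[0.22,-0.33,0],[0,0,0],1],[[0.45,-0.65,0],[0,0,0],1],[[0.67,-0.98,0],[0,0,0],1],[[0.67,-0.98,0],[0,0,0],1],[[0.67,-0.98,0],[0,0,0],1],[[0.67,-0.98,0],[0,0,0],1]]'
python3 - <<'E'
from bench import *
import cv2,numpy as np
from h import *
i=get_image("wrist");cv2.imwrite("pics/w1.png",i["frame"][:,:,::-1]);np.savez("/tmp/w1.npz",**i)
s=read_state();print({k:np.round(v,3).tolist() for k,v in s.items()})
E
```

```text
clock: 0.4
position: [212.8, 508.3, 230.5]
ee_rot: [0.993, -0.117, -0.0, 0.001]
contact_force: [0.2, -0.1, 1.1]
gripper_width: 44.4
grasp_force: 0.0
clock: 2.2
position: [546.8, 20.2, 231.0]
ee_rot: [0.993, -0.117, -0.0, 0.0]
contact_force: [-0.3, -0.1, -0.1]
gripper_width: 0.0
grasp_force: 0.0
{'clock': 2.25, 'joints': [0.334, 0.253, -0.184, -0.0, -1.134, 1.003], 'joint_vel': [0.009, -0.007, 0.001, 0.003, 0.0, 0.002], 'joint_efforts': [-0.374, -31.621, 18.359, 4.081, -0.001, -0.002], 'position': [546.785, 20.574, 231.241], 'ee_rot': [0.993, -0.117, -0.0, -0.0], 'contact_force': [-1.884, -0.187, -0.523], 'wrist_torque': [0.029, -0.012, -0.014], 'grasp_force': 0.0, 'gripper_width': 0.056}
```

View pics/w1.png

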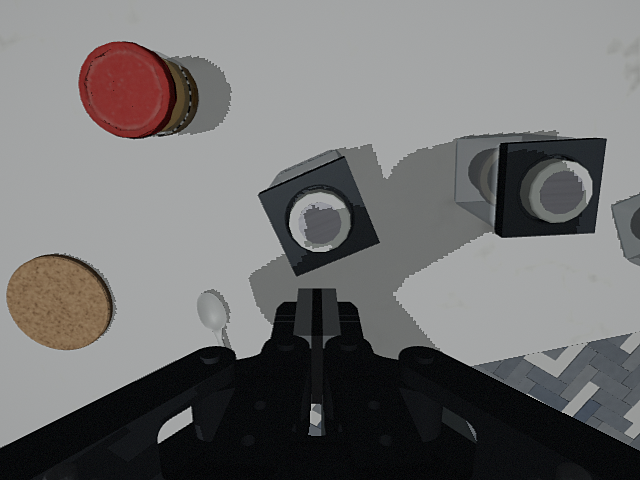

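Wrist view: A's button is at about (320,222) and B's at (559,189). A's lid corners are (260,194), (344,155) and (379,243); B's are (499,142), (606,139) and (603,235).

Run:
```python
from h import *
i=np.load("/tmp/w1.npz")
print("A",at(i,320,222,118.5),"B",at(i,559,189,118.5),"coast",at(i,59,302,9),"honey",at(i,124,90,85))
for q in (((260,194),(344,155),(379,243),(297,275)),((499,142),(606,139),(603,235),(498,237))):
    p=np.array([at(i,*a,108) for a in q]);e=p[1]-p[0];f=p[2]-p[1];print(p.mean(0),np.degrees(np.arctan2(e[0],-e[1])),np.degrees(np.arctan2(-f[1],-f[0])),np.linalg.norm(e),np.linalg.norm(f))
```

```text
A [552.08270602  16.49778319 118.5       ] B [ 538.59566654 -128.29180089  118.5       ] coast [507.32815202 275.86748295   9.        ] honey [657.9125443  120.36017242  85.        ]
[552.01602559  16.42348012 108.        ] 11.352399674304763 9.415480685844674 57.776607099887194 61.204648083021155
[ 536.13557081 -129.09824012  108.        ] -11.840739112888484 -4.670548117489404 64.84542841083118 61.301415854113614
```

```bash
python3 -m jog '[[[0.04,-0.04,-0.3],[0,0,0],1],[[0.04,-0.04,-0.6],[0,0,0],1],[[0.04,-0.04,-0.8],[0,0,0],1],[[0.04,-0.04,-1],[0,0,0],1],[[0.04,-0.04,-1],[0,0,0],1],[[0.04,-0.04,-1],[0,0,0],1],[[0.04,-0.04,-1],[0,0,0],1]]'
python3 -m jog '[[[0,0,-0.04],[0,0,0],1],[[0,0,-0.08],[0,0,0],1],[[0,0,-0.11],[0,0,0],1],[[0,0,-0.11],[0,0,0],1],[[0,0,-0.11],[0,0,0],1]]'
for k in 1 2 3 4; do python3 -m jog '[[[0,0,-0.01],[0,0,0],1],[[0,0,-0.01],[0,0,0],1],[[0,0,-0.01],[0,0,0],1]]' | grep -E "posi|contact"; done
```

```text
clock: 2.95
position: [552.2, 16.5, 132.8]
ee_rot: [0.993, -0.117, 0.001, -0.0]
contact_force: [-0.2, 0.4, 0.0]
gripper_width: 0.0
grasp_force: 0.0
clock: 3.45
position: [551.4, 15.7, 120.2]
ee_rot: [0.993, -0.117, -0.0, 0.0]
contact_force: [0.9, -0.2, 0.5]
gripper_width: 0.3
grasp_force: 0.0
position: [551.4, 15.8, 119.3]
contact_force: [-1.0, -1.3, 0.3]
position: [551.5, 15.9, 118.4]
contact_force: [-0.6, -0.4, 0.9]
position: [551.5, 15.9, 117.5]
contact_force: [0.3, -0.7, 1.8]
position: [551.5, 15.9, 116.6]
contact_force: [0.1, 0.2, 3.4]
```

```bash
for k in 1 2; do python3 -m jog '[[[0,0,-0.007],[0,0,0],1],[[0,0,-0.007],[0,0,0],1],[[0,0,-0.007],[0,0,0],1]]' | grep -E "posi|contact"; done
```

```text
position: [551.6, 15.9, 115.9]
contact_force: [-0.6, 0.7, 4.6]
position: [551.6, 15.9, 115.3]
contact_force: [-0.8, 0.3, 6.3]
```

A is sound, so I keep pressing until it snaps.

```bash
for k in 1 2 3 4; do python3 -m jog '[[[0,0,-0.01],[0,0,0],1],[[0,0,-0.01],[0,0,0],1],[[0,0,-0.01],[0,0,0],1]]' | grep -E "posi|contact"; done
```

```text
position: [551.6, 15.8, 114.6]
contact_force: [-2.5, 0.1, 7.6]
position: [550.8, 15.7, 112.1]
contact_force: [-0.8, -1.1, -0.4]
position: [551.2, 15.8, 111.6]
contact_force: [-0.1, -0.0, 0.3]
position: [551.3, 15.8, 110.9]
contact_force: [0.2, 0.0, 0.5]
```

A snapped: the force broke away at about 4 mm. On to B at about (535.5,-129).

```bash
python3 -m jog '[[[0,0,0.15],[0,0,0],1],[[0,0,0.4],[0,0,0],1],[[-0.02,-0.2,0.7],[0,0,0],1],[[-0.08,-0.5,0.7],[0,0,0],1],[[-0.08,-0.75,0.7],[0,0,0],1],[[-0.08,-0.75,0.7],[0,0,0],1]]' | grep posi
python3 -m jog '[[[-0.04,-0.35,0],[0,0,0],1],[[-0.08,-0.7,0],[0,0,0],1],[[-0.08,-0.7,-0.2],[0,0,0],1],[[-0.08,-0.7,-0.45],[0,0,0],1],[[-0.08,-0.7,-0.55],[0,0,0],1],[[-0.08,-0.7,-0.55],[0,0,0],1],[[-0.08,-0.7,-0.55],[0,0,0],1],[[-0.08,-0.7,-0.55],[0,0,0],1]]'
python3 - <<'E'
from bench import *
import cv2,numpy as np
i=get_image("wrist");cv2.imwrite("pics/w2.png",i["frame"][:,:,::-1]);np.savez("/tmp/w2.npz",**i)
E
```

```text
position: [543.0, -61.2, 181.3]
clock: 7.85
position: [536.4, -128.8, 127.1]
ee_rot: [0.993, -0.117, 0.001, -0.0]
contact_force: [0.2, -0.3, 0.2]
gripper_width: 0.5
grasp_force: 0.0
```

View pics/w2.png

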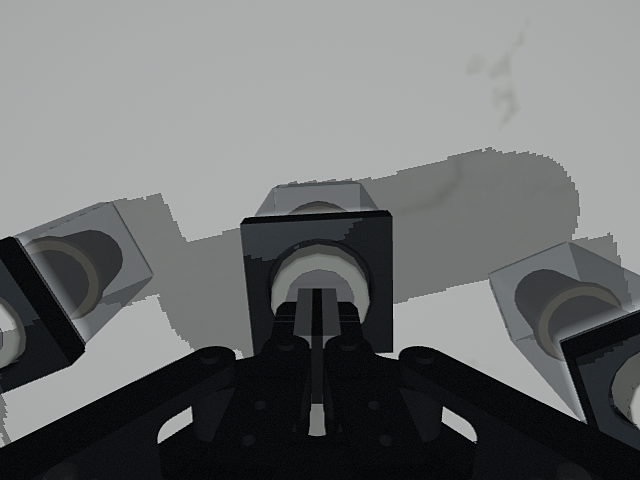

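The fingers are centred over B's button (about (320,285)), with tips on the cap centre. I'll feel down to about 2.5 mm of travel.

```bash
python3 -m jog '[[[0,0,-0.03],[0,0,0],1],[[0,0,-0.06],[0,0,0],1],[[0,0,-0.07],[0,0,0],1],[[0,0,-0.07],[0,0,0],1],[[0,0,-0.07],[0,0,0],1]]' | grep -E "posi|contact"
for k in 1 2 3 4; do python3 -m jog '[[[0,0,-0.01],[0,0,0],1],[[0,0,-0.01],[0,0,0],1],[[0,0,-0.01],[0,0,0],1]]' | grep -E "posi|contact"; done
```

```text
position: [535.4, -129.2, 118.9]
contact_force: [0.7, 0.3, 0.7]
position: [535.5, -129.2, 118.1]
contact_force: [-0.4, -0.6, 0.6]
position: [535.5, -129.2, 117.2]
contact_force: [-0.4, 0.3, 1.6]
position: [535.5, -129.2, 116.2]
contact_force: [-0.9, -0.1, 3.2]
position: [535.6, -129.2, 115.2]
contact_force: [-0.7, 0.6, 5.2]
```

B is sound as well.

```bash
for k in 1 2 3; do python3 -m jog '[[[0,0,-0.01],[0,0,0],1],[[0,0,-0.01],[0,0,0],1],[[0,0,-0.01],[0,0,0],1]]' | grep -E "posi|contact"; done
```

```text
position: [535.6, -129.2, 114.5]
contact_force: [-1.1, 0.3, 7.4]
position: [535.6, -129.2, 113.7]
contact_force: [-1.2, 0.9, 7.6]
position: [534.9, -129.0, 111.3]
contact_force: [-0.6, -0.4, 0.1]
```

B snapped. On to C at about (457,-263), turning the tool by 26° on the way to suit a later grasp.

```bash
python3 -m jog '[[[0,0,0.15],[0,0,0],1],[[0,0,0.4],[0,0,0],1],[[-0.02,-0.2,0.6],[0,0,0.05],1],[[-0.2,-0.4,0.6],[0,0,0.11],1],[[-0.38,-0.64,0.6],[0,0,0.16],1],[[-0.38,-0.64,0.6],[0,0,0.22],1],[[-0.38,-0.64,0.6],[0,0,0.22],1]]' | grep posi
python3 -m jog '[[[-0.2,-0.35,0],[0,0,0],1],[[-0.4,-0.7,0],[0,0,0],1],[[-0.4,-0.7,-0.2],[0,0,0],1],[[-0.4,-0.7,-0.4],[0,0,0],1],[[-0.4,-0.7,-0.45],[0,0,0],1],[[-0.4,-0.7,-0.45],[0,0,0],1],[[-0.4,-0.7,-0.45],[0,0,0],1],[[-0.4,-0.7,-0.45],[0,0,0],1]]'
python3 - <<'E'
from bench import *
import cv2,numpy as np
i=get_image("wrist");cv2.imwrite("pics/w3.png",i["frame"][:,:,::-1]);np.savez("/tmp/w3.npz",**i)
E
```

```text
position: [496.5, -193.6, 171.2]
clock: 12.0
position: [458.3, -263.1, 127.8]
ee_rot: [0.994, 0.113, 0.001, 0.0]
contact_force: [0.5, 0.6, -0.6]
gripper_width: -0.2
grasp_force: 0.0
```

View pics/w3.png

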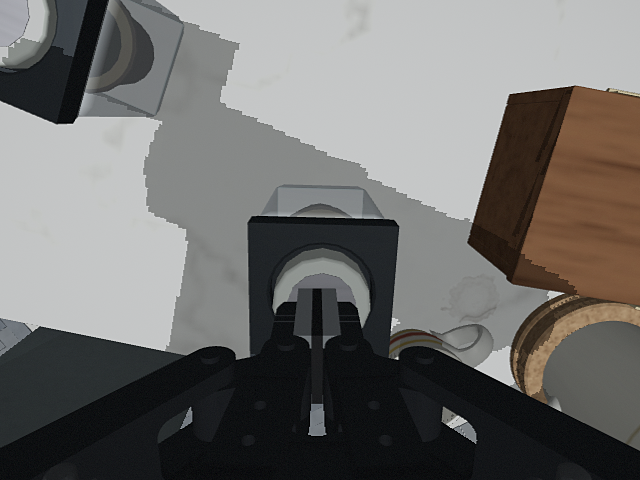

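C is centred under the fingers (button about (322,285)) and the lid edges run parallel to the tool. I'll feel for it and stay under 3 mm of travel.

```bash
python3 -m jog '[[[0,0,-0.03],[0,0,0],1],[[0,0,-0.06],[0,0,0],1],[[0,0,-0.08],[0,0,0],1],[[0,0,-0.08],[0,0,0],1],[[0,0,-0.08],[0,0,0],1]]' | grep -E "posi|contact"
for k in 1 2 3; do python3 -m jog '[[[0,0,-0.01],[0,0,0],1],[[0,0,-0.01],[0,0,0],1],[[0,0,-0.01],[0,0,0],1]]' | grep -E "posi|contact"; done
```

```text
position: [457.3, -263.2, 118.8]
contact_force: [0.4, -0.4, 0.1]
position: [457.5, -263.2, 118.1]
contact_force: [0.2, 0.5, 0.1]
position: [457.5, -263.2, 117.0]
contact_force: [-1.0, 0.2, -0.4]
position: [457.5, -263.2, 115.9]
contact_force: [1.3, 0.4, 1.1]
```

```bash
for k in 1 2 3; do python3 -m jog '[[[0,0,-0.002],[0,0,0],1],[[0,0,-0.002],[0,0,0],1]]' | grep -E "posi|contact"; done
```

```text
position: [457.5, -263.2, 115.7]
contact_force: [-0.1, -0.2, 0.6]
position: [457.5, -263.2, 115.5]
contact_force: [1.0, 0.1, 0.2]
position: [457.4, -263.1, 115.3]
contact_force: [1.3, 0.2, 1.2]
```

C never passed about 1 N at 3 mm, so it is the worn one. I'll raise, open and check the caps.

```bash
python3 -m jog '[[[0,0,0.05],[0,0,0],1],[[0,0,0.2],[0,0,0],1],[[0,0,0.5],[0,0,0],0],[[0,0,0.7],[0,0,0],-1],[[0,0,0.7],[0,0,0],-1],[[0,0,0.7],[0,0,0],-1],[[0,0,0.7],[0,0,0],-1],[[0,0,0.7],[0,0,0],-1],[[0,0,0.7],[0,0,0],-1]]'
python3 - <<'E'
from bench import *
from h import *
for n in("wrist","scene"):
    i=get_image(n);np.savez(f"/tmp/{n}4.npz",**i);f=i["frame"][:,:,::-1]
    if n=="scene":f=cv2.resize(f[200:380,280:480],(800,720))[:600]
    cv2.imwrite(f"pics/{n}4.png",f)
E
```

```text
clock: 14.95
position: [456.9, -263.0, 184.5]
ee_rot: [0.994, 0.113, -0.001, -0.0]
contact_force: [0.2, 0.1, -0.0]
gripper_width: 85.2
grasp_force: 0.0
```

View pics/wrist4.png

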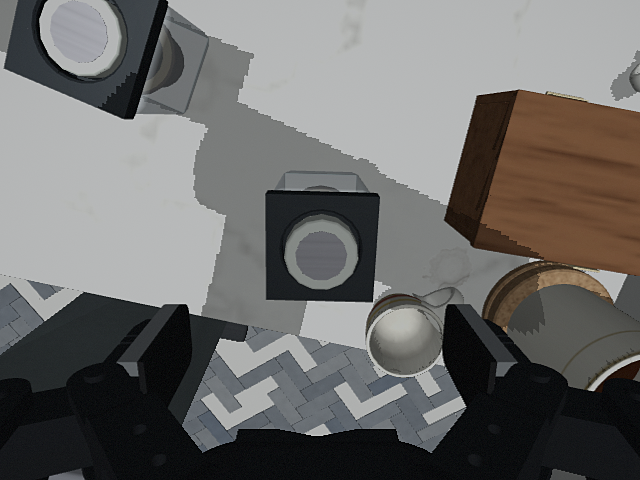

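View pics/scene4.png

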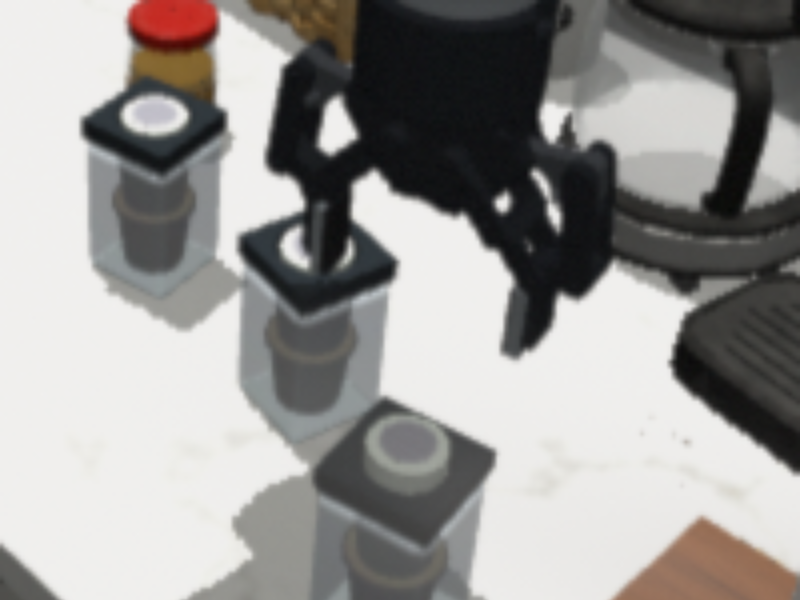

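A and B are locked flush; C's button is back up. C's lid spans (265..380, 192..300) with its button at (321,251).

```bash
python3 - <<'E'
from h import *
i=np.load("/tmp/wrist4.npz")
print(at(i,321,251,118.5))
p=np.array([at(i,*a,108) for a in((265,191),(380,195),(376,301),(266,299))]);e=p[1]-p[0];f=p[2]-p[1];print(p.mean(0),np.degrees(np.arctan2(e[0],-e[1])),np.degrees(np.arctan2(-f[1],-f[0])))
E
python3 -m jog '[[[0,0,-0.3],[0,0,0],-1],[[0,0,-0.6],[0,0,0],-1],[[0,0,-0.8],[0,0,0],-1],[[0,0,-0.9],[0,0,0],-1],[[0,0,-0.9],[0,0,0],-1],[[0,0,-0.9],[0,0,0],-1]]'
```

```text
[ 459.47554313 -264.89534848  118.5       ]
[ 457.71211315 -265.82628063  108.        ] 10.950476269697099 13.151988665580536
clock: 15.65
position: [458.1, -263.4, 96.0]
ee_rot: [0.994, 0.113, 0.001, 0.0]
contact_force: [0.8, -0.2, 0.1]
gripper_width: 85.6
grasp_force: 0.0
```

```bash
python3 -m jog '[[[0,-0.015,-0.12],[0,0,0],-1],[[0,-0.015,-0.24],[0,0,0],-1],[[0,-0.015,-0.31],[0,0,0],-1],[[0,-0.015,-0.31],[0,0,0],-1],[[0,-0.015,-0.31],[0,0,0],-0.8],[[0,-0.015,-0.31],[0,0,0],-0.6],[[0,-0.015,-0.31],[0,0,0],-0.5],[[0,-0.015,-0.31],[0,0,0],-0.4],[[0,-0.015,-0.31],[0,0,0],-0.3],[[0,-0.015,-0.31],[0,0,0],1],[[0,-0.015,-0.31],[0,0,0],1],[[0,-0.015,-0.31],[0,0,0],1]]'
python3 -m jog '[[[0,0,0.02],[0,0,0],1],[[0,0,0.08],[0,0,0],1],[[0,0,0.2],[0,0,0],1],[[0,0,0.2],[0,0,0],1],[[0,0,0.2],[0,0,0],1]]'
```

```text
clock: 16.85
position: [457.8, -264.9, 65.0]
ee_rot: [0.994, 0.113, 0.0, 0.0]
contact_force: [-1.1, -0.1, 5.2]
gripper_width: 59.6
grasp_force: 64.2
clock: 17.35
position: [457.5, -264.6, 84.7]
ee_rot: [0.994, 0.113, 0.0, 0.0]
contact_force: [0.4, 0.2, -3.5]
gripper_width: 59.8
grasp_force: 65.1
```

The grip holds. Lift and carry high over B and A to the coaster.

```bash
python3 -m jog '[[[0,0,0.15],[0,0,0],1],[[0,0,0.4],[0,0,0],1],[[0,0,0.65],[0,0,0],1],[[0,0,0.9],[0,0,0],1],[[0,0,1],[0,0,0],1]]'|grep posi
python3 -m jog '[[[0,0.1,0.15],[0,0,0],1],[[0.03,0.3,0.3],[0,0,0],1],[[0.06,0.6,0.3],[0,0,0],1],[[0.08,0.9,0.3],[0,0,0],1]]'|grep posi
for k in 1 2 3 4; do python3 -m jog '[[[0.03,0.3,0],[0,0,0],1],[[0.06,0.6,0],[0,0,0],1],[[0.08,0.9,0],[0,0,0],1]]'|grep posi; done
python3 -m jog '[[[0.03,0.3,0],[0,0,0],1],[[0.06,0.6,0],[0,0,0],1],[[0.08,0.78,0],[0,0,0],1],[[0.08,0.88,0],[0,0,0],1],[[0.08,0.91,0],[0,0,0],1],[[0.08,0.91,0],[0,0,0],1],[[0.08,0.91,0],[0,0,0],1],[[0.08,0.91,0],[0,0,0],1]]'
python3 - <<'E'
from bench import *
from h import *
i=get_image("wrist");np.savez("/tmp/w5.npz",**i);cv2.imwrite("pics/w5.png",i["frame"][:,:,::-1])
E
```

```text
position: [458.4, -265.0, 186.5]
position: [464.9, -173.7, 213.6]
position: [472.6, -83.4, 213.1]
position: [480.6, 6.5, 213.2]
position: [488.6, 96.4, 213.1]
position: [496.6, 186.3, 212.9]
clock: 20.25
position: [505.3, 275.4, 214.5]
ee_rot: [0.994, 0.112, -0.0, 0.0]
contact_force: [-0.4, -0.2, -4.4]
gripper_width: 59.5
grasp_force: 65.6
```

View pics/w5.png

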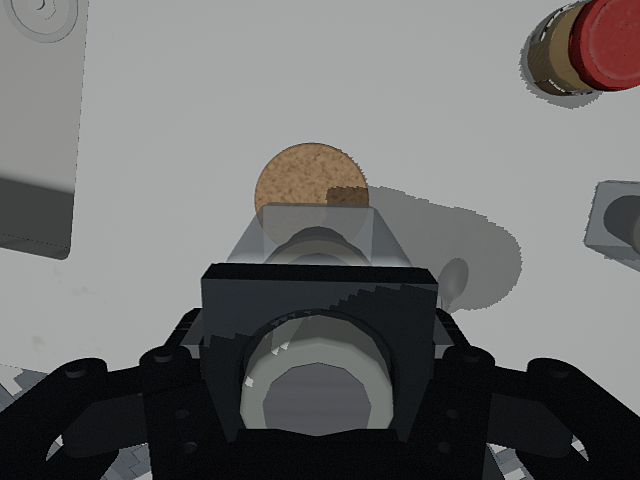

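The coaster shows at x 255–369 with its top edge at y 143, so its centre is about (312,198). The canister sits square in the grip.

Run:
```python
from h import *
i=np.load("/tmp/w5.npz")
a,b,c=[at(i,*q,9) for q in((255,195),(369,195),(312,143))]
print(a,b,c,np.linalg.norm(a-b),(a+b)/2)
d=at(i,312,198,9);print(d,np.linalg.norm(c-d))
u=(c-d)/np.linalg.norm(c-d);print("centre from top edge",c-48*u)
```

```text
[499.93050646 326.2225628    9.        ] [520.9599375  234.36578225   9.        ] [551.46355266 289.5540177    9.        ] 94.23324838792948 [510.44522198 280.29417253   9.        ]
[507.99451577 279.74003692   9.        ] 44.56311688306356
centre from top edge [504.64201241 278.98314407   9.        ]
```

```bash
python3 -m jog '[[[0.005,0.03,-0.15],[0,0,0],1],[[0.005,0.03,-0.4],[0,0,0],1],[[0.005,0.03,-0.65],[0,0,0],1],[[0.005,0.03,-0.85],[0,0,0],1],[[0.005,0.03,-1],[0,0,0],1]]'|grep posi
python3 -m jog '[[[0,0,-0.12],[0,0,0],1],[[0,0,-0.24],[0,0,0],1],[[0,0,-0.33],[0,0,0],1],[[0,0,-0.36],[0,0,0],1],[[0,0,-0.36],[0,0,0],1],[[0,0,-0.36],[0,0,0],1]]'
for k in 1 2 3 4; do python3 -m jog '[[[0,0,-0.01],[0,0,0],1],[[0,0,-0.01],[0,0,0],1],[[0,0,-0.01],[0,0,0],1]]' | grep -E "posi|contact"; done
```

```text
position: [505.5, 278.4, 113.0]
clock: 21.4
position: [506.3, 279.7, 78.9]
ee_rot: [0.994, 0.113, 0.001, -0.0]
contact_force: [-0.1, 0.2, -3.5]
gripper_width: 59.0
grasp_force: 65.6
position: [506.0, 279.4, 77.6]
contact_force: [-0.4, 0.2, -3.3]
position: [505.8, 279.3, 76.3]
contact_force: [-0.9, 0.2, -3.9]
position: [505.9, 279.3, 75.2]
contact_force: [-1.1, -0.4, -3.6]
position: [505.8, 279.3, 74.3]
contact_force: [0.5, 0.0, -4.7]
```

```bash
for k in 1 2 3; do python3 -m jog '[[[0,0,-0.005],[0,0,0],1],[[0,0,-0.005],[0,0,0],1]]' | grep -E "posi|contact"; done
```

```text
position: [505.9, 279.4, 74.1]
contact_force: [-1.1, 0.1, -2.1]
position: [506.0, 279.4, 74.1]
contact_force: [-2.2, -1.1, 4.1]
position: [506.0, 279.4, 74.1]
contact_force: [-3.7, 0.0, 6.5]
```

Seated. Release, raise and check.

```bash
python3 -m jog '[[[0,0,0.005],[0,0,0],-0.35],[[0,0,0.005],[0,0,0],-0.45],[[0,0,0.005],[0,0,0],-0.6],[[0,0,0.005],[0,0,0],-1],[[0,0,0.005],[0,0,0],-1],[[0,0,0.005],[0,0,0],-1],[[0,0,0.005],[0,0,0],-1],[[0,0,0.1],[0,0,0],-1],[[0,0,0.35],[0,0,0],-1],[[0,0,0.7],[0,0,0],-1],[[0,0,1],[0,0,0],-1]]'
python3 -m jog '[[[0,0,0.3],[0,0,0],-1],[[-0.3,0.3,0.5],[0,0,0],-1],[[-0.6,0.6,0.5],[0,0,0],-1],[[-1,0.8,0.5],[0,0,0],-1],[[-1,0.8,0.5],[0,0,0],-1],[[-1,0.8,0.5],[0,0,0],-1]]'
python3 - <<'E'
from bench import *
from h import *
i=get_image("scene");f=i["frame"][150:450,150:470,::-1];cv2.imwrite("pics/s6.png",cv2.resize(f,(640,600)))
E
```

```text
clock: 24.3
position: [506.2, 279.4, 175.1]
ee_rot: [0.994, 0.113, 0.001, -0.0]
contact_force: [0.6, 0.4, -0.3]
gripper_width: 85.4
grasp_force: 0.0
clock: 24.9
position: [405.2, 359.9, 223.8]
ee_rot: [0.993, 0.114, 0.001, -0.0]
contact_force: [0.4, 0.1, 0.9]
gripper_width: 85.3
grasp_force: 0.0
```

View pics/s6.png

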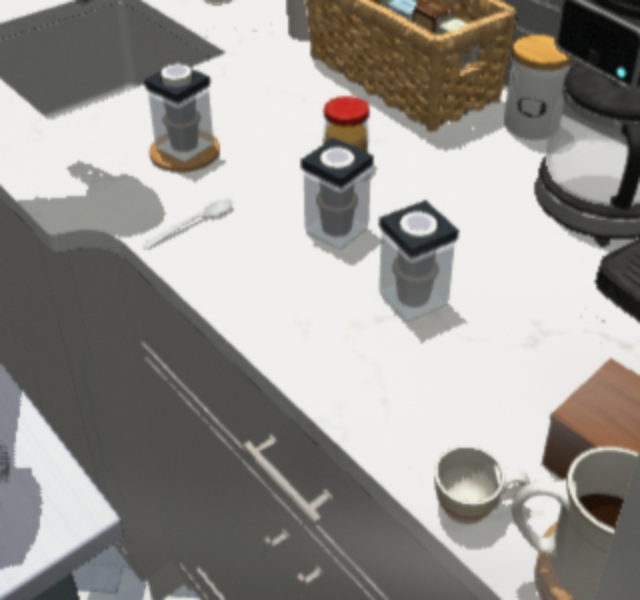

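The worn canister (about (180,110)) stands upright on the coaster with its button up. The two sealed ones at (338,190) and (417,260) are flush, and the honey jar, cup and spoon are undisturbed.

```bash
python3 -c "from bench import *;print(job_done())"
```

```text
the job is handed in; nothing more can be done
None
```

I sealed the two sound canisters where they stand, set the worn one upright on the coaster by the sink with its button back up, left the honey jar, cup and spoon undisturbed, and handed the job in at about 25 s; no verdict was returned.

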